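Cock the rolling-ball tack tester

ROBOT

A 7-joint arm with a two-finger parallel gripper is mounted at the origin on a cart in front of the work surface, level with it; the furniture and walls round the work are solid. World frame = base frame: x ahead of the robot, y to its left, z up, the work surface at z = 0. Lengths are in m, angles in rad, forces in N, time in s.
With the tool pointing down it reaches from about 0.4 to 0.85 m from the base axis. Payload 10.4 kg.
Tool frame: the origin (TCP) lies where the fingers leave the gripper's body, on its centre line; the fingertips stand 73 mm ahead of it and the grasp point (between the pads) lies 54 mm ahead of it; z points along the fingers, y is the line along which they close (so a half turn about z gives the same grasp; the last joint's range is limited). The gripper opens to 85 mm and grips with 20 to 120 N. Pads are 22 mm wide; open, the fingers measure 114 mm over their backs; the gripper's body (76 mm by 85 mm) begins 54 mm behind the grasp point. The pads swing forward as they close: fully open they stand 13 mm farther back than shut.
Start: joints at [1.304, 0.332, -0.065, 1.46, 0.022, 1.35, -0.088], TCP at [0.151, -0.607, 0.304] pointing down, gripper open.
Joint ranges: [-2.6, 2.6], [-0.5, 2.12], [-1.47, 1.34], [0.16, 2.42], [-1.27, 4.41], [0.06, 2.06], [-2.6, 2.6]. Speed limits (rad/s): [2.22, 2.22, 2.79, 2.79, 3.14, 3.14, 3.14].

INTERFACE

Orientations are given as a unit quaternion [x, y, z, w].
In Python, from workcell import manip, camera gives the robot as it stands. The module is installed in compiled form; this text tells all that it offers.
- The arm moves only by the shell command python3 -m creep 'ROWS' [OPENING] [FORCE]. ROWS is JSON, a list of rows, each a list of 2 entries, a list of its own where there are three numbers: the shift along the tool's x, y, z in mm, then the turn about the tool's z in rad. In form: [[[tx, ty, tz], twist], ...]. A call has 1 to 5 rows; each row is the pose to reach, as a shift and turn from the pose commanded when the call began, along the tool's axes at that moment; what a row does not reach only later rows make up. A row lasts 1/12 s, in which the tool goes at most 41.7 mm and 7.16 degrees, less where a joint would pass 70% of its speed; a pose out of reach is approached as far as the arm can. A call with a gripper value outside its range is refused whole. OPENING is the opening, from 0 (shut) to 1 (fully open), set as the call begins (- or left out, the last holds). The fingers move at their own pace and stop on an object; FORCE is the grip in N (left out, the last holds). Time passes only in rows, so rows that repeat a pose let the fingers close. It gives the time, the measured TCP pose, the force, the opening and the grip force at its end, in the units of the state.
- manip.get_obs(): the state, without advancing time (a new reading comes with each control period).
- camera(name): name is "scene" or "top" or "wrist"; returns a dict with "pixels" (480x640x3 uint8, red, green, blue), "z_map" (480x640 float32, m along the optical axis (not along the pixel's ray), 0 where there is no reading), "fx", "fy", "cx", "cy" (pixels), "extrinsics" (4x4, takes a point from world to camera coordinates). Camera axes: x right, y down, z forward; pixel columns grow to the right and rows downward; lengths in m; the calibration is good to about 2 mm. A picture is of the moment at which its call begins.
- manip.hand_in(): hands the job in; it is judged then, once.
The state is a dict: "clock": time; "joint_pos": joint angles; "joint_velocities": joint speeds; "tau": joint torques, N m; "position": TCP position; "ee_rot": TCP orientation; "ft_force": force on the tool from outside, world axes, zero at the start; "torque": the same for the moment, N m; "grip_width": opening from 0.0 (shut) to 1.0 (fully open); "grasp_force": force on a finger pad.
Only numpy, scipy, OpenCV 4.12 (cv2) and the standard library are available. Lean on these libraries where they do the work, as an engineer would, in place of code of your own. Each camera call takes 0.05 s, during which the arm holds its last target. There are 200 camera calls.

TASK

Get the rolling-ball tack tester ready for the next tape: with the fingertips push the steel ball from the landing up the sloped gutter, over the brass catch and on towards the stop, so that the catch springs up behind it and the ball cannot roll back. Then push the red knob of the safety slide fully home under the release paddle so that the ball cannot be let go by mistake. Only push: do not lift the ball out of the gutter, and leave the tape roll, the marker and the round tin where they are.

Things in the scene. Friction and masses are not known exactly. Their poses are not given: they have to be found in the camera images.
- tester: Tester on a fixed grey base, 250 x 96 mm, black clamp knob on its left. Origin: under the base's middle at worktop height; x along the gutter to its high end, y left looking uphill, z up. Over y = 0 runs an aluminium V gutter: a level landing (x -115 to -45 mm), then an 18 degree (0.314 rad) slope. A low rubber plug, 9 mm under the ball's centre height, closes the landing's outer end.
- gutter: Frame of the slope, fixed to the tester. Origin: the ball's centre when at the foot of the slope, 45 mm before the base's middle, 40 mm over the worktop; x up the slope, y left, z square to it. A ball rolling on the slope has y = z = 0. The 120 degree V is 29 mm wide outside; its walls end 10.5 mm below the ball's centre line, so fingers of any width can push the ball from behind.
- ball_center (a point): Centre of the loose polished steel ball, diameter 30 mm, about 110 g, slippery (friction about 0.2). At the start it lies still on the level landing, its centre 8 to 38 mm before the foot. Unless pushed or held by the catch it rolls back down the slope. Push with the fingertips reaching 2 to 8 mm below its centre; tips above the centre press it down and it may jam.
- held_point (a point): Fixed point: the ball's centre when it rests on the raised catch, 130 mm up the slope from the foot (gutter x = 130 mm). The rubber-faced stop is 2.5 mm farther on: a ball against it has its centre at gutter x = 132.5 mm. The stop stands as high as the ball's centre plus 12 mm, 30 mm wide.
- catch_tip (a point): Fixed point: top edge of the raised brass catch, at gutter x = 119 mm, 10 mm below the line of the ball's centre (5 mm above the ball's underside). The catch is an 8 mm wide sprung tongue in the gutter's floor; its ramp begins at gutter x = 96 mm, facing downhill.
- catch (a joint): Catch, rad: 0 = up, 0.5 = fully down. It yields to the ball's weight (under 1 N) as the ball is pushed over it, sinks about 0.3 and springs up once the ball is within 2 mm of the stop; the ball then rests on its tip. Its dark release paddle, 31 to 46 mm right of the gutter's centre line and 22 mm below the ball's centre line, lowers the catch if pressed: do not touch.
- safety (a joint): Safety slide on the right (-y) side, m: 0 = out, 0.018 = fully home, its steel tongue then under the release paddle, so that the catch cannot be lowered (nor let the ball pass). It moves level along the gutter's +y, towards the gutter; friction about 1.2 N, no spring, it stays where it is left. Starts at 0 to 0.003.
- safety_knob (a point): Middle of the top of the slide's red knob, diameter 13 mm, 18 mm tall, square to the slope; it goes with the slide. With the slide out it is at gutter x = 123, y = -75, z = -6 mm. Its outer side is free; the bracket under it is 25 mm below its top and reaches to y = -93 mm.
- tape_roll: Roll of tan adhesive tape lying flat, diameter 95 mm, 19 mm high, loose, right of the tester's low end; origin at the middle of its underside. To be left alone.
- marker: White marker pen with a blue cap, 138 mm long, 18 mm thick, lying loose left of the tester's low end; origin at the middle of its underside. To be left alone.
- pin_tin: White round tin, diameter 52 mm, 23 mm high, loose, right of the tester's high end; origin at the middle of its underside. To be left alone.

How it is judged:
By the outcome, as a careful person would: the job done as asked, in the order asked, and still so for the second after the job is handed in, with the robot touching nothing.
It also fails if it takes over 48 s, if anything falls off the work surface, if the arm or the gripper's body presses on something with over 40 N, if the wrist force passes 120 N, or if a joint passes its speed limit or range.

## Working session

There is one attempt and no reset: what is moved stays moved. The work goes in short steps, Python scripts to look and compute and a shell command to move; the robot and the scene stay as the last step left them, time stands still between calls to the robot, and variables do not carry over. Pictures are saved under pics/ and viewed, at most 10 in all, crops included, and the job is handed in when it is done.

```bash
mkdir -p pics
cat > h.py <<'E'
import numpy as np, cv2
from workcell import manip, camera
def snap(name, fn):
    c=camera(name); cv2.imwrite('pics/'+fn, c['pixels'][:,:,::-1]); np.savez('pics/'+fn+'.npz',**{k:np.asarray(v) for k,v in c.items()}); return c
def load(fn): return np.load('pics/'+fn+'.npz')
def pt(c,u,v,r=1):
    z=c['z_map'][v-r:v+r+1,u-r:u+r+1]; z=np.median(z[z>0])
    p=np.array([(u-c['cx'])/c['fx']*z,(v-c['cy'])/c['fy']*z,z,1]); return (np.linalg.inv(c['extrinsics'])@p)[:3]
def ray(c,u,v):
    E=np.linalg.inv(c['extrinsics']); d=E[:3,:3]@np.array([(u-c['cx'])/c['fx'],(v-c['cy'])/c['fy'],1]); return E[:3,3],d/np.linalg.norm(d)
def proj(c,p):
    q=c['extrinsics']@np.append(p,1); return c['fx']*q[0]/q[2]+c['cx'], c['fy']*q[1]/q[2]+c['cy']
E
python3 - <<'E'
from h import *
a=snap('top','top1.png'); b=snap('scene','scene1.png')
o=manip.get_obs(); print({k:np.round(v,3) for k,v in o.items()})
for c in(a,b): print(np.round(np.linalg.inv(c['extrinsics']),3), c['fx'])
E
```

```text
{'clock': np.float64(0.1), 'joint_pos': array([ 1.304,  0.333, -0.065,  1.461,  0.022,  1.35 , -0.088]), 'joint_velocities': array([-0.   , -0.001,  0.001, -0.002,  0.   , -0.   ,  0.   ]), 'tau': array([ 1.0000e-03, -6.2675e+01,  4.9000e-02, -3.9243e+01,  1.6000e-02,
        7.0000e-03,  0.0000e+00]), 'position': array([ 0.151, -0.606,  0.303]), 'ee_rot': array([ 0.993,  0.122, -0.   , -0.001]), 'ft_force': array([ 0.242, -0.916,  0.226]), 'torque': array([-0.025, -0.044,  0.056]), 'grasp_force': np.float64(0.0), 'grip_width': np.float64(1.004)}
[[ 0.007 -1.     0.018  0.492]
 [-1.    -0.007 -0.004 -0.219]
 [ 0.004 -0.018 -1.     0.981]
 [ 0.     0.     0.     1.   ]] 581.694063522794
[[-0.818 -0.271  0.507  0.094]
 [-0.575  0.372 -0.729  0.384]
 [ 0.009 -0.888 -0.461  0.463]
 [ 0.     0.     0.     1.   ]] 547.6028567958901
```

View pics/top1.png

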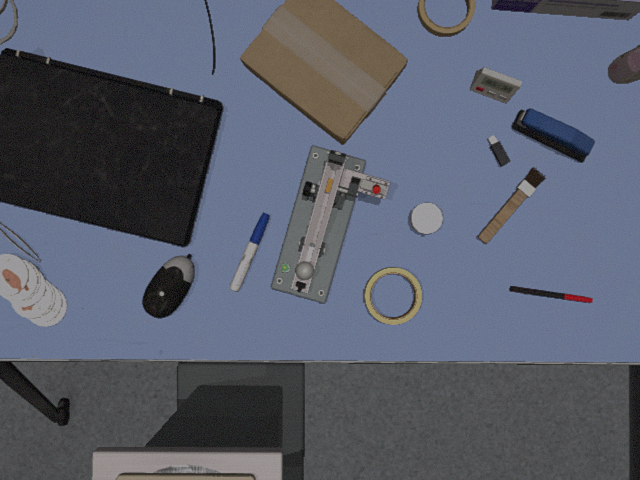

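View pics/scene1.png

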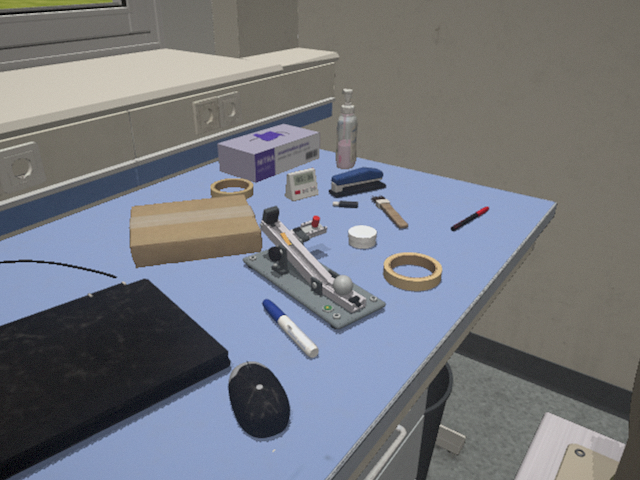

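The top view shows the tester with its low end near (303,290) and its high end near (337,155). The ball is at about (304,270) and the red knob at (377,188). The tin (426,218) and tape (393,296) are to the right, with the marker on the left. Next I'll enlarge the tester.

Run:
```python
from h import *
a=cv2.imread('pics/top1.png')[140:310,260:400]; b=cv2.imread('pics/scene1.png')[195:335,235:395]
A=cv2.resize(a,None,fx=3.5,fy=3.5,interpolation=cv2.INTER_CUBIC)
cv2.imwrite('pics/top1c.png',A)
B=cv2.resize(b,None,fx=4,fy=4,interpolation=cv2.INTER_CUBIC); cv2.imwrite('pics/scene1c.png',B)
```

```text
(no output)
```

View pics/top1c.png

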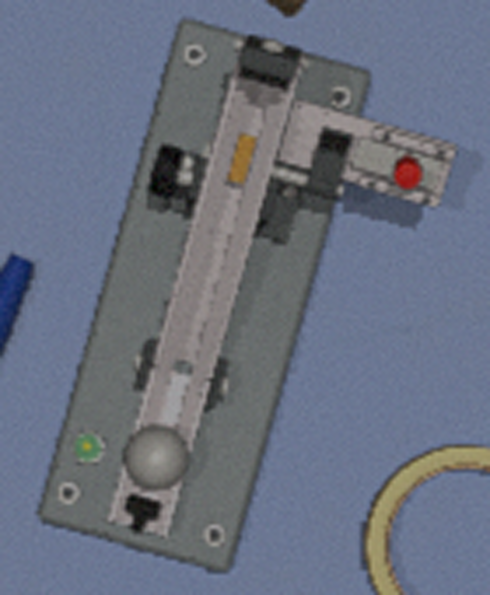

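View pics/scene1c.png

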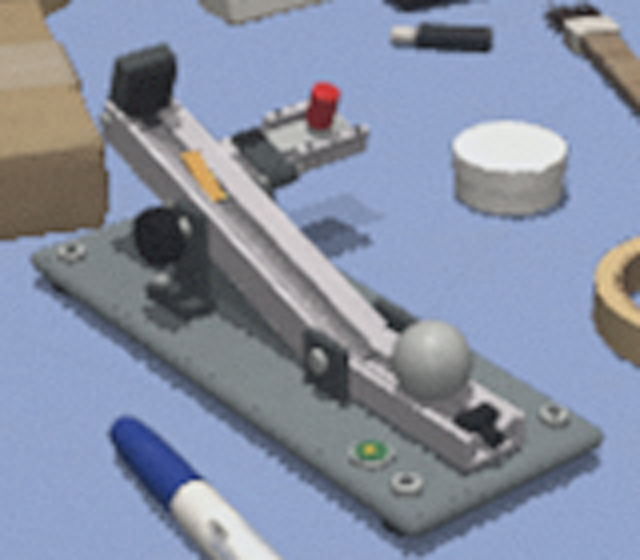

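The crops show the base corners in top pixels at TL (312.3,145.7), TR (365.7,160.9), BR (325.1,303.4) and BL (271.4,288). The ball is at (304.5,270.5) and the knob top at (376.5,189). In the scene view the ball is at (343,285) and the knob top at (316,217.5).

```bash
cat >> h.py <<'E'
def tri(c1,p1,c2,p2):
    o1,d1=ray(c1,*p1); o2,d2=ray(c2,*p2)
    s=np.linalg.lstsq(np.c_[d1,-d2],o2-o1,rcond=None)[0]
    x,y=o1+s[0]*d1,o2+s[1]*d2
    return (x+y)/2, np.linalg.norm(x-y)
E
python3 - <<'E'
from h import *
np.set_printoptions(precision=4,suppress=True)
a=load('top1.png'); b=load('scene1.png')
px=dict(TL=((312.3,145.7),(243,260)),BR=((325.1,303.4),(385.5,303.7)),BL=((271.4,288),(335,327.5)),ball=((304.5,270.5),(343,285)),knob=((376.7,189),(316.2,217.5)))
for k,(p,q) in px.items(): print(k,*tri(a,p,b,q), 'depth',pt(a,int(round(p[0])),int(round(p[1]))))
zt=0.008
C=[]
for p in [(312.3,145.7),(365.7,160.9),(325.1,303.4),(271.4,288)]:
    o,d=ray(a,*p); C.append(o+d*(zt-o[2])/d[2])
C=np.array(C); print(C, [np.linalg.norm(C[i]-C[(i+1)%4]) for i in range(4)])
for u,v in [(295,240),(335,235),(320,285),(430,290)]: print(pt(a,u,v,2))
x=(C[0]+C[1]-C[2]-C[3])/2; y=(C[0]+C[3]-C[1]-C[2])/2
print('center',C.mean(0),'yaw',np.arctan2(x[1],x[0]),np.arctan2(-y[0],y[1]))
E
```

```text
TL [ 0.6662 -0.208   0.0075] 0.00200205501801466 depth [ 0.6658 -0.2069  0.0116]
BR [ 0.4027 -0.2309  0.0094] 0.0007581575531339679 depth [ 0.4029 -0.2306 -0.0001]
BL [ 0.4295 -0.1399  0.0086] 0.0035730627328227 depth [ 0.4275 -0.1396  0.0012]
ball [ 0.4578 -0.1972  0.0388] 0.0020589730352098597 depth [ 0.4601 -0.1962  0.0562]
knob [ 0.5873 -0.3104  0.0703] 0.002662291136977483 depth [ 0.5882 -0.3099  0.0725]
[[ 0.6669 -0.2073  0.008 ]
 [ 0.6421 -0.2971  0.008 ]
 [ 0.4029 -0.2307  0.008 ]
 [ 0.428  -0.1408  0.008 ]] [np.float64(0.09316711594116793), np.float64(0.2481891516852392), np.float64(0.09330110049126754), np.float64(0.24802503330139028)]
[ 0.5084 -0.1798  0.0137]
[ 0.5172 -0.2463  0.014 ]
[ 0.4339 -0.2219  0.0135]
[ 0.426  -0.4074  0.0003]
center [ 0.535 -0.219  0.008] yaw -0.2712690458434589 -0.2710938371229408
```

Tester pose: centre (0.535, -0.219), yaw -0.271. It checks out: the ball gives local (-80, 0, 39) mm and the knob (75, -74, 71), which fits the text. Now I'll approach with the fingers shut.

```bash
cat > go.py <<'E'
# usage: go.py X Y Ztcp (tester frame, mm) -> shift in tool axes (mm), twist to align tool x with gutter
import sys
from h import *
from scipy.spatial.transform import Rotation as R
C=np.array([535,-219,0.]); T=R.from_euler('z',-0.271)
o=manip.get_obs(); q=R.from_quat(o['ee_rot']); p=1000*np.array(o['position'])
loc=T.inv().apply(p-C)
tx=q.apply([1,0,0]); tw=np.arctan2(tx[1],tx[0])+0.271
print('clock',round(float(o['clock']),2),'tester-frame tcp',loc.round(1),'F(tester)',T.inv().apply(o['ft_force']).round(1),'grip',round(float(o['grip_width']),2),'tool-z',q.apply([0,0,1]).round(3))
if len(sys.argv)>3: print('shift',q.inv().apply(C+T.apply(np.array(sys.argv[1:4],float))-p).round(1),'twist',tw.round(3))
E
python3 go.py -112 0 200
```

```text
clock 0.1 tester-frame tcp [-266.5 -476.   303.2] F(tester) [ 0.5 -0.8  0.2] grip 1.0 tool-z [-0.     0.001 -1.   ]
shift [ 368.8 -338.1  103.6] twist 0.515
```

```bash
python3 -m creep '[[[369,-338,103],0.515],[[369,-338,103],0.515],[[369,-338,103],0.515],[[369,-338,103],0.515],[[369,-338,103],0.515]]' 0 40; python3 go.py -112 0 200
```

```text
clock: 0.52
position: [0.2625, -0.4374, 0.262]
ee_rot: [0.99, -0.139, -0.0, 0.0]
ft_force: [1.4, -0.3, -0.9]
grip_width: 0.302
grasp_force: 0.0
clock 0.52 tester-frame tcp [-204.1 -283.4  262. ] F(tester) [ 1.4  0.1 -0.9] grip 0.3 tool-z [-0. -0. -1.]
shift [  89.9 -284.1   61.9] twist -0.008
```

```bash
python3 -m creep '[[[85,-270,60],0],[[85,-270,60],0],[[85,-270,60],0],[[85,-270,60],0],[[85,-270,60],0]]'; python3 -m creep '[[[30,-90,20],0],[[30,-90,20],0],[[30,-90,20],0],[[30,-90,20],0]]'; python3 go.py -112 0 200
```

```text
clock: 0.93
position: [0.3736, -0.2663, 0.219]
ee_rot: [0.991, -0.135, 0.0, 0.0]
ft_force: [1.7, -0.4, 0.7]
grip_width: 0.001
grasp_force: 0.0
clock: 1.27
position: [0.4276, -0.1855, 0.1985]
ee_rot: [0.991, -0.132, -0.0, -0.001]
ft_force: [-0.8, -0.2, 0.5]
grip_width: -0.0
grasp_force: 0.0
clock 1.27 tester-frame tcp [-112.5    3.5  198.5] F(tester) [-0.7 -0.4  0.5] grip -0.0 tool-z [-0.001  0.002 -1.   ]
shift [ 0.4  3.5 -1.5] twist 0.006
```

```bash
python3 -m creep '[[[0,3.5,30],0.006],[[0,3.5,63],0.006],[[0,3.5,63],0.006],[[0,3.5,63],0.006]]'; python3 go.py -112 0 108
python3 - <<'E'
from h import *
b=snap('scene','scene2.png'); w=snap('wrist','wrist2.png')
x=cv2.resize(b['pixels'][150:330,260:460,::-1],None,fx=3,fy=3,interpolation=cv2.INTER_CUBIC)
y=cv2.resize(w['pixels'][:,:,::-1],None,fx=.5,fy=.5)
im=np.zeros((540,800,3),np.uint8); im[:,:600]=x; cv2.imwrite('pics/s2c.png',im[:,:600])
E
```

```text
clock: 1.6
position: [0.4239, -0.1931, 0.1357]
ee_rot: [0.99, -0.139, -0.002, -0.001]
ft_force: [0.3, -0.0, 0.8]
grip_width: -0.0
grasp_force: 0.0
clock 1.6 tester-frame tcp [-114.    -4.8  135.7] F(tester) [0.3 0.1 0.8] grip -0.0 tool-z [-0.003  0.002 -1.   ]
shift [ 2.  -4.8 27.7] twist -0.007
```

View pics/s2c.png

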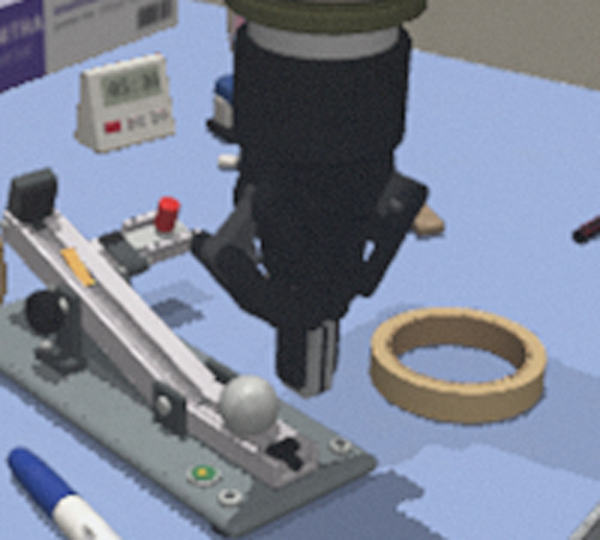

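View pics/wrist2.png

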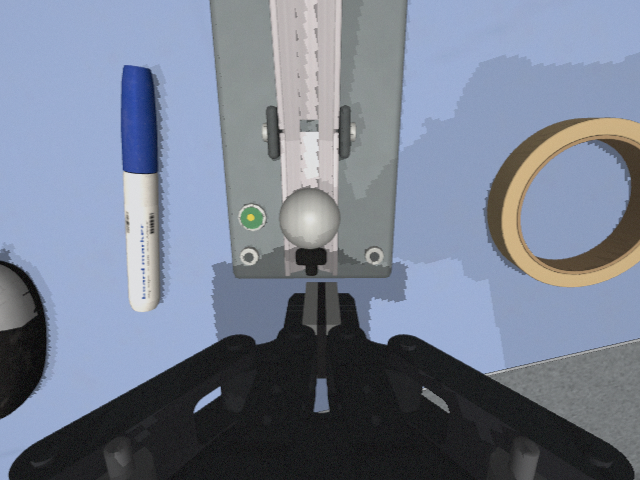

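The scene crop shows the shut fingertips behind the ball, with the lowest tip at full-image pixel (364,282). In the wrist view the ball is at (310,218) and the fingers at column ~321, so the fingers are about 4 mm too far right. That matches the measured y of -4.8.

```bash
python3 -m creep '[[[0,0,0],0],[[0,0,0],0]]'; python3 go.py -114 0 108
python3 - <<'E'
from h import *
b=load('scene2.png'); 
for u,v in [(364,282),(352,277),(371,278)]:
  for t in [(0.4239,-0.1931)]:
    o,d=ray(b,u,v); n=np.array([*(np.array(t)-o[:2]),0]); n/=np.linalg.norm(n)
    s=((np.array(t)-o[:2])@n[:2]-0.016)/(d@n); print(u,v,o+s*d,'depth pt',pt(b,u,v-3,1))
E
```

```text
clock: 1.87
position: [0.4259, -0.1934, 0.1379]
ee_rot: [0.99, -0.138, 0.001, 0.001]
ft_force: [-0.2, 0.4, 0.8]
grip_width: 0.001
grasp_force: 0.0
clock 1.87 tester-frame tcp [-112.    -4.5  137.9] F(tester) [-0.3  0.3  0.8] grip 0.0 tool-z [ 0.002 -0.001 -1.   ]
shift [-2.1 -4.5 29.9] twist -0.007
364 282 [ 0.41267621 -0.18108614  0.06818807] depth pt [ 0.4153584  -0.18538994  0.06994787]
352 277 [ 0.42724813 -0.17275682  0.07512199] depth pt [ 0.43333691 -0.18259028  0.07306687]
371 278 [ 0.40464024 -0.18567951  0.075216  ] depth pt [ 0.4692833  -0.30362152  0.00051173]
```

```bash
python3 -m creep '[[[-4,-4.5,5],-0.007],[[-4,-4.5,15],-0.007],[[-4,-4.5,25],-0.007],[[-4,-4.5,30.5],-0.007],[[-4,-4.5,30.5],-0.007]]';python3 -m creep '[[[0,0,0],0],[[0,0,0],0]]'; python3 go.py -106 0 107.5
```

```text
clock: 2.28
position: [0.4216, -0.187, 0.1041]
ee_rot: [0.991, -0.135, -0.001, -0.0]
ft_force: [-0.6, 0.1, 0.1]
grip_width: -0.002
grasp_force: 0.0
clock: 2.45
position: [0.4227, -0.1875, 0.1059]
ee_rot: [0.991, -0.135, -0.0, -0.0]
ft_force: [-0.5, 0.2, -0.2]
grip_width: 0.002
grasp_force: 0.0
clock 2.45 tester-frame tcp [-116.7    0.3  105.9] F(tester) [-0.5  0.  -0.2] grip 0.0 tool-z [-0.  0. -1.]
shift [10.7  0.3 -1.6] twist 0.001
```

```bash
python3 -m creep '[[[5,0,-1.5],0],[[11,0,-1.5],0],[[16,0,-1.5],0],[[21,0,-1.5],0],[[25,0,-1.5],0]]';python3 -m creep '[[[5,0,0],0],[[10,0,0],0],[[15,0,0],0],[[19,0,0],0],[[20,0,0],0]]'; python3 go.py -71 0 107.5
```

```text
clock: 2.87
position: [0.4475, -0.1943, 0.1075]
ee_rot: [0.991, -0.135, 0.0, 0.0]
ft_force: [0.3, -0.4, -0.6]
grip_width: 0.001
grasp_force: 0.0
clock: 3.28
position: [0.4665, -0.1995, 0.1073]
ee_rot: [0.991, -0.135, -0.0, -0.0]
ft_force: [-0.9, 1.2, 1.2]
grip_width: -0.001
grasp_force: 0.7
clock 3.28 tester-frame tcp [-71.2   0.4 107.3] F(tester) [-1.2  0.9  1.2] grip -0.0 tool-z [-0.  0. -1.]
shift [ 0.2  0.4 -0.2] twist 0.001
```

```bash
python3 -m creep '[[[4,0,-1.3],0],[[9,0,-2.9],0],[[14,0,-4.5],0],[[19,0,-6.2],0],[[24,0,-7.8],0]]';python3 -m creep '[[[5,0,-1.6],0],[[10,0,-3.2],0],[[15,0,-4.9],0],[[20,0,-6.5],0],[[20,0,-6.5],0]]'; python3 go.py -27 0 122
python3 - <<'E'
from h import *
b=snap('scene','scene3.png')
cv2.imwrite('pics/s3c.png',cv2.resize(b['pixels'][170:330,240:440,::-1],None,fx=3,fy=3,interpolation=cv2.INTER_CUBIC))
E
```

```text
clock: 3.7
position: [0.4896, -0.206, 0.1155]
ee_rot: [0.991, -0.135, 0.0, 0.0]
ft_force: [-1.3, 0.1, 0.4]
grip_width: 0.001
grasp_force: 0.6
clock: 4.12
position: [0.5095, -0.2114, 0.1221]
ee_rot: [0.991, -0.135, 0.001, 0.0]
ft_force: [-1.7, -0.5, 1.0]
grip_width: -0.001
grasp_force: 0.1
clock 4.12 tester-frame tcp [-26.6   0.5 122.1] F(tester) [-1.5 -0.9  1. ] grip -0.0 tool-z [ 0.001 -0.    -1.   ]
shift [-0.4  0.5  0.1] twist 0.001
```

View pics/s3c.png

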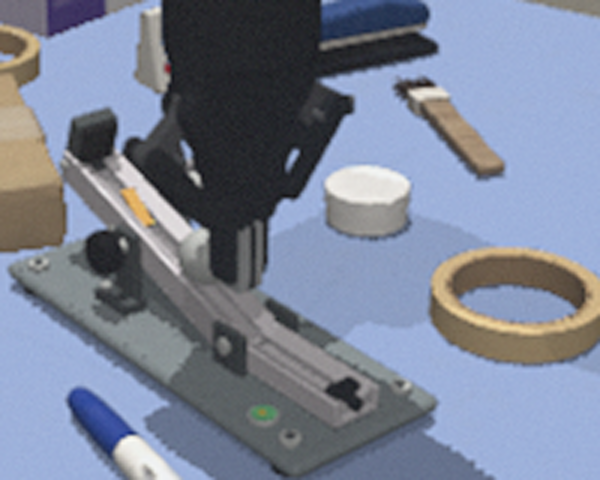

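The ball (crop ~(200,257)) is on the slope right ahead of the fingertips, which clear the gutter. I'll keep pushing.

```bash
python3 -m creep '[[[5,0,-1.6],0],[[10,0,-3.2],0],[[15,0,-4.9],0],[[20,0,-6.5],0],[[25,0,-8.1],0]]';python3 -m creep '[[[5,0,-1.6],0],[[10,0,-3.2],0],[[15,0,-4.9],0],[[20,0,-6.5],0],[[25,0,-8.1],0]]'; python3 -m creep '[[[5,0,-1.6],0],[[10,0,-3.2],0],[[15,0,-4.9],0],[[20,0,-6.5],0],[[22,0,-7.2],0]]'; python3 go.py 55 0 148.5
python3 - <<'E'
from h import *
b=snap('scene','scene4.png')
cv2.imwrite('pics/s4c.png',cv2.resize(b['pixels'][170:300,230:390,::-1],None,fx=4,fy=4,interpolation=cv2.INTER_CUBIC))
E
```

```text
clock: 4.58
position: [0.533, -0.218, 0.13]
ee_rot: [0.991, -0.135, 0.0, 0.0]
ft_force: [-1.6, 0.3, 1.3]
grip_width: -0.001
grasp_force: 0.7
clock: 5.0
position: [0.557, -0.2246, 0.138]
ee_rot: [0.991, -0.135, 0.0, 0.0]
ft_force: [-0.7, 0.6, -0.4]
grip_width: 0.002
grasp_force: 0.7
clock: 5.42
position: [0.5786, -0.2306, 0.1454]
ee_rot: [0.991, -0.135, 0.0, 0.0]
ft_force: [-1.3, 0.9, 0.2]
grip_width: 0.001
grasp_force: 0.5
clock 5.42 tester-frame tcp [ 45.1   0.5 145.4] F(tester) [-1.4  0.5  0.2] grip 0.0 tool-z [ 0.001 -0.    -1.   ]
shift [ 9.9  0.5 -3.1] twist 0.001
```

View pics/s4c.png

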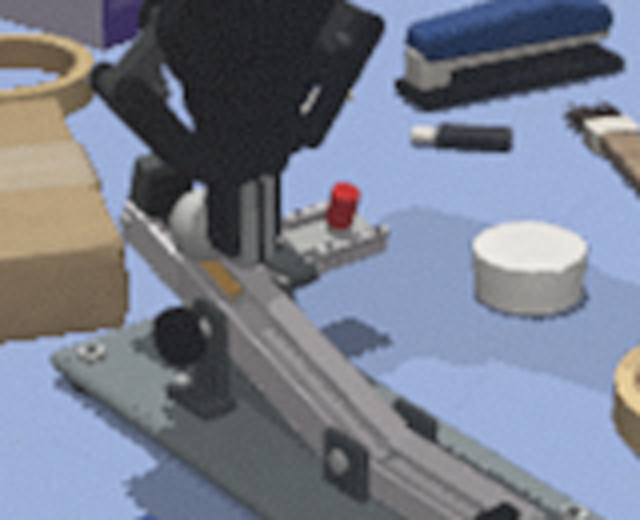

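The ball (crop ~(192,222)) is just short of the stop, with the fingertips behind it and above the catch. Next come small steps to the stop, watching the force.

```bash
python3 -m creep '[[[2,0,-0.7],0],[[4,0,-1.3],0],[[6,0,-2],0],[[8,0,-2.6],0],[[8,0,-2.6],0]]'; python3 go.py; python3 -m creep '[[[1,0,-0.3],0],[[2,0,-0.6],0],[[2,0,-0.6],0]]'; python3 go.py
```

```text
clock: 5.88
position: [0.5858, -0.2326, 0.1478]
ee_rot: [0.991, -0.135, 0.0, 0.0]
ft_force: [0.4, -0.1, -0.7]
grip_width: -0.004
grasp_force: 0.1
clock 5.88 tester-frame tcp [ 52.6   0.5 147.8] F(tester) [ 0.4  0.  -0.7] grip -0.0 tool-z [ 0.001 -0.    -1.   ]
clock: 6.13
position: [0.5869, -0.233, 0.148]
ee_rot: [0.991, -0.135, -0.001, -0.0]
ft_force: [-4.0, 1.5, 1.0]
grip_width: -0.003
grasp_force: 1.9
clock 6.13 tester-frame tcp [ 53.7   0.4 148. ] F(tester) [-4.2  0.4  1. ] grip -0.0 tool-z [-0.002  0.    -1.   ]
```

```bash
python3 -m creep '[[[1,0,0],0],[[2,0,0],0],[[2,0,0],0],[[2,0,0],0]]'; python3 go.py
```

```text
clock: 6.47
position: [0.5875, -0.2331, 0.1476]
ee_rot: [0.991, -0.135, -0.002, -0.0]
ft_force: [-11.6, 3.3, 4.5]
grip_width: 0.004
grasp_force: 5.9
clock 6.47 tester-frame tcp [ 54.4   0.4 147.6] F(tester) [-12.1   0.1   4.5] grip 0.0 tool-z [-0.005  0.001 -1.   ]
```

The ball is firm against the stop at 12 N. I'll back off slowly and see whether it stays.

```bash
python3 -m creep '[[[-3,0,0],0],[[-5,0,0],0],[[-8,0,0],0],[[-12,0,0],0],[[-16,0,0],0]]'; python3 -m creep '[[[-8,0,-10],0],[[-8,0,-30],0],[[-8,0,-60],0],[[-8,0,-60],0]]'; python3 go.py 73.8 -103 160
python3 - <<'E'
from h import *
b=snap('scene','scene5.png'); a=snap('top','top5.png')
x=cv2.resize(b['pixels'][170:300,230:390,::-1],None,fx=3,fy=3,interpolation=cv2.INTER_CUBIC)
cv2.imwrite('pics/s5c.png',x)
E
```

```text
clock: 6.88
position: [0.5738, -0.2292, 0.1484]
ee_rot: [0.991, -0.135, 0.0, 0.0]
ft_force: [0.4, 0.3, 0.6]
grip_width: 0.001
grasp_force: 0.0
clock: 7.22
position: [0.568, -0.2277, 0.214]
ee_rot: [0.991, -0.135, 0.004, 0.001]
ft_force: [1.0, -0.1, 0.8]
grip_width: 0.001
grasp_force: 0.0
clock 7.22 tester-frame tcp [ 34.1   0.5 214. ] F(tester) [1.  0.2 0.8] grip 0.0 tool-z [ 0.007 -0.003 -1.   ]
shift [ 39.1 103.5  54.4] twist 0.001
```

View pics/s5c.png

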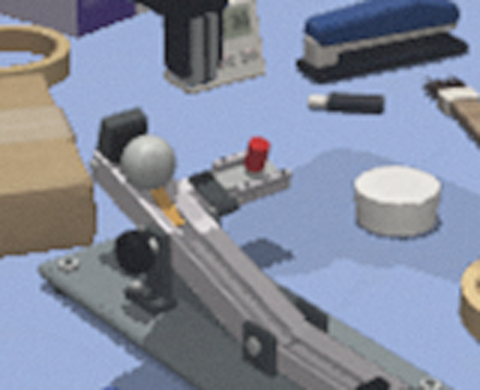

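The ball stays up on the catch at crop (148,162), against the dark stop, and the knob top is at crop (258,145). Next I'll move outside the knob.

```bash
python3 -m creep '[[[40,106,15],0],[[40,106,15],0],[[40,106,15],0],[[40,106,15],0],[[40,106,15],0]]'; python3 -m creep '[[[0,0,0],0],[[0,0,0],0]]'; python3 go.py 74 -106 135
```

```text
clock: 7.73
position: [0.575, -0.3422, 0.1911]
ee_rot: [0.991, -0.137, -0.001, -0.0]
ft_force: [0.1, 0.6, -0.5]
grip_width: 0.002
grasp_force: 0.0
clock: 7.9
position: [0.5767, -0.3383, 0.1929]
ee_rot: [0.991, -0.134, -0.0, -0.0]
ft_force: [0.3, -0.5, -0.2]
grip_width: 0.0
grasp_force: 0.0
clock 7.9 tester-frame tcp [  72.1 -103.8  192.9] F(tester) [ 0.4 -0.4 -0.2] grip 0.0 tool-z [-0.     0.001 -1.   ]
shift [ 1.9  2.2 57.9] twist 0.003
```

```bash
python3 -m creep '[[[2,3,20],0],[[2,3,40],0],[[2,3,52],0],[[2,3,58],0],[[2,3,58],0]]'; python3 -m creep '[[[0,0,0],0],[[0,0,0],0]]'; python3 go.py 74 -96 135
```

```text
clock: 8.32
position: [0.5772, -0.3423, 0.1339]
ee_rot: [0.991, -0.134, -0.001, -0.001]
ft_force: [-0.4, 0.9, 0.8]
grip_width: 0.001
grasp_force: 0.0
clock: 8.48
position: [0.5782, -0.3434, 0.1366]
ee_rot: [0.991, -0.135, 0.001, 0.0]
ft_force: [-0.1, 0.1, 0.7]
grip_width: 0.002
grasp_force: 0.0
clock 8.48 tester-frame tcp [  74.9 -108.3  136.6] F(tester) [-0.2  0.1  0.7] grip 0.0 tool-z [ 0.002 -0.001 -1.   ]
shift [ -0.9 -12.3   1.6] twist 0.001
```

```bash
python3 -m creep '[[[0,-4,1],0],[[0,-8,1],0],[[0,-12,1],0],[[0,-15,1],0],[[0,-18,1],0]]'; python3 go.py; python3 -m creep '[[[0,-2,0],0],[[0,-4,0],0],[[0,-6,0],0],[[0,-8,0],0],[[0,-8,0],0]]'; python3 go.py 74 -78 135
```

```text
clock: 8.9
position: [0.5826, -0.3257, 0.1345]
ee_rot: [0.991, -0.135, 0.0, 0.0]
ft_force: [0.7, -1.7, -0.4]
grip_width: -0.002
grasp_force: 0.7
clock 8.9 tester-frame tcp [ 74.4 -90.1 134.5] F(tester) [ 1.1 -1.4 -0.4] grip -0.0 tool-z [ 0. -0. -1.]
clock: 9.32
position: [0.5847, -0.318, 0.1344]
ee_rot: [0.991, -0.134, 0.0, -0.0]
ft_force: [0.6, -0.1, 1.7]
grip_width: -0.001
grasp_force: 0.5
clock 9.32 tester-frame tcp [ 74.4 -82.1 134.4] F(tester) [0.6 0.1 1.7] grip -0.0 tool-z [ 0.  0. -1.]
shift [-0.4 -4.1 -0.6] twist 0.001
```

```bash
python3 -m creep '[[[0,-1.5,0],0],[[0,-3,0],0],[[0,-4,0],0],[[0,-4,0],0]]'; python3 go.py;  python3 -m creep '[[[0,-1,0],0],[[0,-2,0],0],[[0,-2,0],0]]'; python3 go.py
```

```text
clock: 9.65
position: [0.5857, -0.3142, 0.1343]
ee_rot: [0.991, -0.135, 0.0, -0.0]
ft_force: [1.0, -0.7, 1.0]
grip_width: -0.0
grasp_force: 0.6
clock 9.65 tester-frame tcp [ 74.3 -78.2 134.3] F(tester) [ 1.2 -0.4  1. ] grip -0.0 tool-z [ 0.  0. -1.]
clock: 9.9
position: [0.5862, -0.3124, 0.1343]
ee_rot: [0.991, -0.135, 0.0, -0.0]
ft_force: [0.3, 0.2, 1.5]
grip_width: 0.002
grasp_force: 0.7
clock 9.9 tester-frame tcp [ 74.3 -76.3 134.3] F(tester) [0.2 0.3 1.5] grip 0.0 tool-z [ 0.  0. -1.]
```

```bash
python3 -m creep '[[[0,-1,0],0],[[0,-2,0],0],[[0,-2,0],0]]'; python3 go.py;  python3 -m creep '[[[0,-1,0],0],[[0,-2,0],0],[[0,-2,0],0]]'; python3 go.py
python3 - <<'E'
from h import *
b=snap('scene','scene6.png')
cv2.imwrite('pics/s6c.png',cv2.resize(b['pixels'][170:300,230:390,::-1],None,fx=4,fy=4,interpolation=cv2.INTER_CUBIC))
# red pixels of the knob in world
hsv=cv2.cvtColor(b['pixels'],cv2.COLOR_RGB2HSV); m=((hsv[...,0]<6)|(hsv[...,0]>174))&(hsv[...,1]>150)&(hsv[...,2]>90); m[:,:290]=0; m[:,360:]=0
v,u=np.nonzero(m); print(len(u),u.mean(),v.mean())
E
```

```text
clock: 10.15
position: [0.5865, -0.3114, 0.1344]
ee_rot: [0.991, -0.135, 0.0, 0.001]
ft_force: [-0.2, -3.7, 1.3]
grip_width: -0.003
grasp_force: 2.0
clock 10.15 tester-frame tcp [ 74.3 -75.2 134.4] F(tester) [ 0.8 -3.6  1.3] grip -0.0 tool-z [ 0.    -0.001 -1.   ]
clock: 10.4
position: [0.5866, -0.3109, 0.1345]
ee_rot: [0.991, -0.136, 0.0, 0.001]
ft_force: [-0.3, -8.1, 1.3]
grip_width: -0.001
grasp_force: 3.9
clock 10.4 tester-frame tcp [ 74.3 -74.7 134.5] F(tester) [ 1.9 -7.9  1.3] grip -0.0 tool-z [-0.    -0.003 -1.   ]
58 307.7068965517241 223.51724137931035
```

The force rises to 8 N, so the slide is at its end stop. One more nudge, then I'll retreat and check.

```bash
python3 -m creep '[[[0,-1.5,0],0],[[0,-1.5,0],0]]'; python3 go.py;  python3 -m creep '[[[0,6,0],0],[[0,14,0],0],[[0,24,0],0],[[0,24,-20],0],[[0,24,-60],0]]'; python3 -m creep '[[[-40,60,-60],0],[[-80,90,-60],0],[[-80,120,-60],0],[[-80,120,-60],0],[[-80,120,-60],0]]'; python3 go.py
python3 - <<'E'
from h import *
np.set_printoptions(precision=4,suppress=True)
a=snap('top','top7.png'); b=snap('scene','scene7.png')
P={}
for n,c in(('a',a),('b',b)):
    hsv=cv2.cvtColor(c['pixels'],cv2.COLOR_RGB2HSV); m=((hsv[...,0]<6)|(hsv[...,0]>174))&(hsv[...,1]>130)&(hsv[...,2]>90)
    if n=='b': m[:,:290]=0; m[:,345:]=0; m[:200]=0;m[250:]=0
    else: m[:,:350]=0;m[:,395:]=0;m[:170]=0;m[210:]=0
    v,u=np.nonzero(m); print(n,len(u),u.mean(),v.mean(),v.min()); P[n]=(u.mean(),v.mean())
p,e=tri(a,P['a'],b,P['b']); d=p-[.535,-.219,0]; y=-.271
print('knob tester',d[0]*np.cos(y)+d[1]*np.sin(y),-d[0]*np.sin(y)+d[1]*np.cos(y),p[2],e)
x=cv2.resize(b['pixels'][170:300,230:380,::-1],None,fx=2.6,fy=2.6,interpolation=cv2.INTER_CUBIC)
y=cv2.resize(a['pixels'][140:270,290:430,::-1],None,fx=2.6,fy=2.6,interpolation=cv2.INTER_CUBIC)
cv2.imwrite('pics/s7c.png',np.hstack([x,y]))
E
```

```text
clock: 10.62
position: [0.5866, -0.3105, 0.1345]
ee_rot: [0.991, -0.136, 0.0, 0.002]
ft_force: [-1.2, -11.4, 0.5]
grip_width: -0.002
grasp_force: 5.1
clock 10.62 tester-frame tcp [ 74.2 -74.4 134.5] F(tester) [  1.8 -11.3   0.5] grip -0.0 tool-z [-0.    -0.004 -1.   ]
clock: 11.03
position: [0.5782, -0.3305, 0.1893]
ee_rot: [0.991, -0.135, -0.005, -0.002]
ft_force: [-0.4, -0.4, -0.4]
grip_width: 0.001
grasp_force: 0.0
clock: 11.45
position: [0.4657, -0.4324, 0.2563]
ee_rot: [0.99, -0.14, -0.0, 0.003]
ft_force: [-0.5, -0.6, -0.4]
grip_width: -0.001
grasp_force: 0.0
clock 11.45 tester-frame tcp [  -9.6 -224.2  256.3] F(tester) [-0.3 -0.7 -0.4] grip -0.0 tool-z [-0.001 -0.005 -1.   ]
a 51 365.96078431372547 186.27450980392157 182
b 62 307.48387096774195 223.58064516129033 219
knob tester 0.07562396908491109 -0.05653799076870737 0.06363035132576433 0.0013590628780077232
```

View pics/s7c.png

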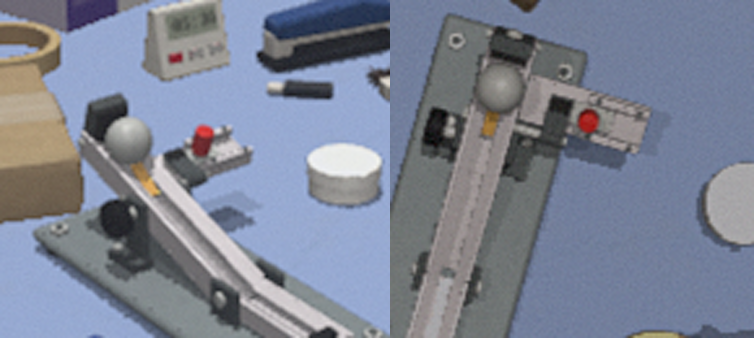

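The ball rests on the catch at crop (128,138) / (499,88). The knob is home at y = -56.5 mm (nominal -57), and the tin and tape haven't moved. The arm is clear, so I'm handing in.

```bash
python3 -m creep '[[[0,0,0],0],[[0,0,0],0],[[0,0,0],0]]'; python3 -c "
from workcell import manip
print(manip.hand_in())"
```

```text
clock: 11.8
position: [0.473, -0.4235, 0.2538]
ee_rot: [0.991, -0.134, -0.0, -0.001]
ft_force: [0.6, -0.4, 0.1]
grip_width: -0.001
grasp_force: 0.0
the job is handed in; nothing more can be done
None
```

The job is handed in after 11.8 s: the ball rests behind the raised catch, the safety slide is fully home, and the arm is clear. The tape roll, marker and tin were not touched. The hand-in call returned no verdict.

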